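Put the eye clinic's label printer back in service after a roll change

ROBOT

A 7-joint arm with a two-finger parallel gripper is mounted at the origin on the work surface. World frame = base frame: x ahead of the robot, y to its left, z up, the work surface at z = 0. Lengths are in m, angles in rad, forces in N, time in s.
With the tool pointing down it reaches from about 0.4 to 0.9 m from the base axis. Payload 5.5 kg.
Tool frame: the origin (TCP) lies midway between the tips of the shut fingers; the grasp point (between the pads) lies behind it (env.tcp_to_grasp is the z of the grasp point in the tool frame, in m); z points along the fingers, y is the line along which they close (so a half turn about z gives the same grasp; the last joint's range is limited). The gripper opens to 85 mm and grips with 20 to 120 N. Pads are 22 mm wide; open, the fingers measure 114 mm over their backs; the gripper's body (76 mm by 85 mm) begins 54 mm behind the grasp point. The pads swing forward as they close: fully open they stand 13 mm farther back than shut.
Start: joints at [1.534, 0.501, -0.427, 1.55, 0.221, 1.138, -0.21], TCP at [0.192, -0.621, 0.231] pointing down, gripper open.
Joint ranges: [-2.88, 2.88], [-0.31, 2.03], [-1.54, 1.56], [0.2, 2.42], [-1.41, 4.55], [0.19, 2.02], [-2.57, 2.57]. Speed limits (rad/s): [2.57, 2.57, 3.14, 3.14, 3.14, 3.14, 3.14].

INTERFACE

Orientations are given as a unit quaternion [w, x, y, z].
In Python, from plant import env gives the robot as it stands. The module is installed in compiled form; this text tells all that it offers.
- The arm moves only by the tool step_arm, never from a script. Its argument "moves" is a list of rows, each an object with "dp": the shift along the tool's x, y, z in mm, a list of three; "rotation": the turn, a rotation vector about the tool's x, y, z in degrees, a list of three; "claw": the finger opening in mm, from 0 to 85.4. A call has exactly 5 rows; each row is the pose to reach, as a shift and turn from the pose commanded when the call began, along the tool's axes at that moment; what a row does not reach only later rows make up. A row lasts 1/8 s, in which the tool goes at most 62.5 mm and 10.7 degrees, less where a joint would pass 70% of its speed; a pose out of reach is approached as far as the arm can. A call with a gripper value outside its range is refused whole. The fingers move at their own pace and stop on an object; "force" is the grip in N (left out, the last holds). Time passes only in rows, so rows that repeat a pose let the fingers close, or fill a call up. It gives the time, the measured TCP pose, the force, the opening and the grip force at its end, in the units of the state.
- env.observe(): the state, without advancing time (a new reading comes with each control period).
- env.snapshot(name): name is "side" or "top"; returns a dict with "color" (480x640x3 uint8, red, green, blue), "intrinsics" (3x3 intrinsics, pixels), "distortion" ([k1, k2, p1, p2, k3] as OpenCV has them; the pictures are not rectified), "rvec" (rotation vector, rad) and "tvec" (3), from world to camera coordinates, as OpenCV has them. Camera axes: x right, y down, z forward; pixel columns grow to the right and rows downward; lengths in m; the calibration is good to about 2 mm. A picture is of the moment at which its call begins. There is no depth.
- env.close_job(): hands the job in; it is judged then, once.
Trained networks look in the newest picture that a camera, given by its name, has taken for a name from the list of things; names that differ only in an ending like _2 or _b are one class to them, and where a whole thing is asked for, a point or a joint stands for the part that bears it (a point fixed in the world has none). Each returns a list of dicts, best first, with "p" (0 to 1); they miss things now and then, are a little off and sometimes report something else, mostly with a low value. They report only what shows in the picture. A call takes as long as a camera call.
- env.silhouettes(query, camera): "mask" (480x640 bool, what is visible of it) and "box" ([centre column, centre row, width, height] in pixels, round what is visible of it).
The state is a dict: "time_s": time; "q": joint angles; "dq": joint speeds; "joint_efforts": joint torques, N m; "tool_pos": TCP position; "ee_rot": TCP orientation; "contact_force": force on the tool from outside, world axes, zero at the start; "ft_torque": the same for the moment, N m; "width": opening from 0.0 (shut) to 1.0 (fully open); "gripper_force": force on a finger pad.
Only numpy, scipy, OpenCV 4.12 (cv2) and the standard library are available. Lean on these libraries where they do the work, as an engineer would, in place of code of your own. Each camera call takes 0.05 s, during which the arm holds its last target. There are 200 camera calls.

TASK

A fresh roll has just been loaded in the label printer for the eye-drop labels. With the closed fingertips, gently push its open cover down until it is fully shut, then switch the printer on by pressing the outer end of its rocker switch right down, and then press the wide feed key all the way in and let it come back up, to bring the first label forward. Leave the round pause key alone, keep the cover shut once the printer is on, and do not lift or shift any of the things standing around.

Things in the scene. Friction and masses are not known exactly. Their poses are not given: they have to be found in the camera images.
- printer: desktop label printer, grey base, white cover, fixed; 250 mm deep (x), 200 mm wide (y), 145 mm high with the cover shut. Origin: centre of its underside. x points from its front (controls, label slot) to its back (hinge), y to the left as seen facing its front, z up
- deck (a point): middle of the control deck, the front strip on top of the printer, 70 mm deep and 200 mm wide, at x -97 mm, z 93 mm of the printer. It slopes 0.2 rad down to the front. On it from left to right: rocker switch (y +60 mm), round pause key (y -5 mm), wide feed key (y -62 mm). The shut cover begins about 35 mm behind this line and stands 52 mm higher
- cover (a joint): angle of the cover, rad: 0 = fully shut, 1.3 = fully open. Hinged along the printer's y axis at the back; the stiff hinge keeps the cover wherever it is left and takes 1 to 6 N at the push point to close; no latch
- cover_hinge (a point): point on the cover's hinge line, at the middle of its width; in the printer's frame at x +105 mm, y 0, z 100 mm
- cover_push (a point): small grey push mark on the cover's outer (upper) face, mid-width, 18 mm back from the front end of the flat top (200 mm wide, 146 mm long). Cover shut: 125 mm in front of and 45 mm above the hinge, face level. Opened by q, the face leans back by q, its outer side to the top and back (+x). The point's z axis is the outward normal
- rocker (a joint): angle of the black mains rocker paddle, rad: 0 = off (inner end down), 0.32 = on (outer end down). It stays at whatever angle it is left, so press until it stops; 2 to 5 N on the raised end
- rocker_on_end (a point): top of the paddle's outer end (towards the printer's left side, short dash), to press for on; 13 mm left of the paddle's centre. Paddle 21 mm (x) by 30 mm (y), pivot axis front to back; this end stands about 14 mm above the deck when off and drops about 4.5 mm, its half of the paddle then lying parallel to the deck. Bezel 27 x 36 mm, 3 mm above the deck
- rocker_off_end (a point): top of the paddle's inner end, 13 mm right of the paddle's centre; low when off
- feed (a joint): travel of the feed key, m: 0 = up, 0.005 = fully in; it springs back. Moves along the deck's normal; 2 N to start, 5 N fully in
- feed_top (a point): middle of the top of the wide feed key, 20 mm (x) by 32 mm (y), standing 8 mm above the deck near the printer's right side
- pause (a joint): travel of the pause key, m: 0 = up, 0.005 = fully in; to be left alone
- pause_top (a point): middle of the top of the round pause key, 18 mm across, standing 8 mm above the deck, 57 mm left of the feed key
- label_roll: bystander: spare roll of labels standing on end, 84 mm across, 60 mm high, beside the printer. Origin: centre of its underside
- carton: bystander: upright carton, 55 x 75 x 105 mm, beside the printer. Origin: centre of its underside
- drop_bottle: bystander: small white eye-drop bottle, 28 mm across, 68 mm high, by one of the printer's front corners. Origin: centre of its underside
- ring_lens: bystander: hand lens in a black ring, 54 mm across, 18 mm high, by one of the printer's front corners. Origin: centre of its underside
- zip_case: bystander: soft-edged grey case 85 x 175 x 45 mm on the right side of the counter. Origin: centre of its underside
- pen_torch: bystander: pen torch 135 mm long, 17 mm thick, lying on the left side of the counter. Origin: at its middle, on the underside
- head_loupe: bystander: magnifier on a headband, about 180 x 145 x 40 mm, on the left side of the counter. Origin: centre of the headband, on the underside

How it is judged:
On the way, in this order (a step that is already met when the one before it is completed fails the run):
1. the cover is pushed fully shut (value of joint cover below 0.04 rad), for 0.2 s.
2. the rocker is switched on (value of joint rocker above 0.27 rad), for 0.2 s.
3. the feed key is pressed in (value of joint feed above 0.0035 m), for 0.05 s.
At the end, for the whole second after the job is handed in: the cover is shut (within 0.04 rad), the rocker is over to on (above 0.27 of 0.32 rad), and the feed and pause keys are up (within 1 mm); the bystanders stand where they were, within 20 mm (value of joint cover below 0.04 rad and value of joint rocker above 0.27 rad and value of joint each of feed, pause below 0.001 m and distance of each of label_roll, carton, drop_bottle, ring_lens, zip_case, pen_torch, head_loupe from where it was at the start of the episode below 0.02 m); the robot touches nothing.
It fails at once if the cover is slammed (faster than 3 rad/s) or lifted further open (velocity of joint cover below -3 rad/s or value of joint cover above 1.2 rad).
It fails at once if the printer is switched on with the cover open, or the cover opened again after that (value of joint rocker above 0.2 rad and value of joint cover above 0.1 rad).
It fails at once if the feed key is pressed before the printer is on and its cover shut (value of joint feed above 0.0025 m and (value of joint rocker below 0.2 rad or value of joint cover above 0.1 rad)).
It fails at once if the pause key is pressed (value of joint pause above 0.0025 m).
It fails at once if a bystander is lifted or shifted by more than 20 mm (distance of any of label_roll, carton, drop_bottle, ring_lens, zip_case, pen_torch, head_loupe from where it was at the start of the episode above 0.02 m).
It also fails if it takes over 54 s, if anything falls off the work surface, if the arm or the gripper's body presses on something with over 40 N, if the wrist force passes 120 N, or if a joint passes its speed limit or range.

## Working session

There is one attempt and no reset: what is moved stays moved. The work goes in short steps, Python scripts to look and compute and a tool call to move; the robot and the scene stay as the last step left them, time stands still between calls to the robot, and variables do not carry over. Pictures are saved under pics/ and viewed, at most 10 in all, crops included, and the job is handed in when it is done.

Besides the shell and the picture viewer there is one more tool, called after ">>>" as a command line: name --argument value ..., lists and objects as JSON in quotes. step_arm: Moves the arm, as the interface text tells. Its arguments: {"type":"object","properties":{"moves":{"type":"array"},"force":{"type":"number"}},"required":["moves"]}

```bash
mkdir -p pics; python3 - <<'E'
from plant import env
import cv2,numpy as np
for n in("side","top"):
    s=env.snapshot(n); cv2.imwrite(f"pics/{n}0.png",s["color"][:,:,::-1])
    R=cv2.Rodrigues(s["rvec"])[0]; print(n,"cam",-R.T@s["tvec"],"fwd",R[2])
    for q in["printer","cover_push","cover","rocker","rocker_on_end","rocker_off_end","feed_top","pause_top","drop_bottle","ring_lens","carton","label_roll"]:
        d=env.silhouettes(q,n)
        print(q,[(round(e["p"],2),np.round(e["box"],1).tolist()) for e in d[:2]])
o=env.observe();print(o["time_s"],o["tool_pos"],o["ee_rot"],env.tcp_to_grasp)
E
```

```text
side cam [0.15295067 0.62055375 0.95672187] fwd [ 0.35491269 -0.53243534 -0.76847225]
printer [(0.33, [210.6, 448.8, 71.9, 59.5]), (0.29, [355.1, 236.8, 7.0, 8.3])]
cover_push [(0.92, [306.5, 196.2, 92.8, 66.2]), (0.54, [324.4, 226.0, 129.4, 127.7])]
cover [(0.56, [305.8, 195.1, 91.8, 67.9])]
rocker []
rocker_on_end [(0.63, [346.2, 254.2, 11.1, 10.3])]
rocker_off_end []
feed_top [(0.56, [368.9, 222.6, 10.1, 8.6])]
pause_top [(0.73, [401.6, 153.2, 42.2, 43.2])]
drop_bottle [(0.48, [338.1, 297.8, 11.6, 19.1])]
ring_lens [(0.7, [389.9, 233.1, 13.9, 13.5]), (0.41, [323.5, 223.7, 125.7, 126.4])]
carton [(0.83, [352.4, 190.0, 30.6, 32.4]), (0.65, [167.9, 399.2, 42.1, 39.6])]
label_roll [(0.6, [281.0, 282.7, 36.0, 39.0])]
top cam [0.3436932  0.01414332 1.25930464] fwd [ 0.18509805  0.01920097 -0.98253246]
printer [(0.92, [353.0, 229.7, 82.7, 102.7])]
cover_push [(0.69, [351.2, 202.6, 86.6, 52.9])]
cover [(0.67, [351.9, 203.2, 84.3, 54.7])]
rocker [(0.68, [284.8, 231.0, 28.3, 34.4]), (0.56, [328.2, 266.9, 12.1, 9.3])]
rocker_on_end [(0.41, [328.6, 267.6, 9.9, 8.9])]
rocker_off_end []
feed_top [(0.53, [374.6, 266.6, 11.3, 8.1])]
pause_top [(0.31, [376.6, 265.0, 12.3, 6.4])]
drop_bottle [(0.22, [350.5, 229.3, 83.6, 106.2])]
ring_lens [(0.78, [397.0, 277.9, 19.7, 17.1]), (0.42, [510.0, 234.7, 65.8, 34.5])]
carton [(0.78, [414.8, 226.7, 38.3, 33.4])]
label_roll [(0.81, [281.7, 230.4, 26.4, 37.1])]
1.3 [ 0.19199976 -0.62099997  0.23128535] [-9.14455381e-06  9.88785552e-01  1.49342331e-01  2.71806025e-05] -0.0187
```

```bash
python3 - <<'E'
import cv2,numpy as np
a=cv2.imread("pics/side0.png")[130:330,230:430]; b=cv2.imread("pics/top0.png")[160:310,260:460]
cv2.imwrite("pics/s1.png",cv2.resize(a,(600,600),interpolation=cv2.INTER_CUBIC))
cv2.imwrite("pics/t1.png",cv2.resize(b,(800,600),interpolation=cv2.INTER_CUBIC))
E
```

```text
(no output)
```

View pics/s1.png

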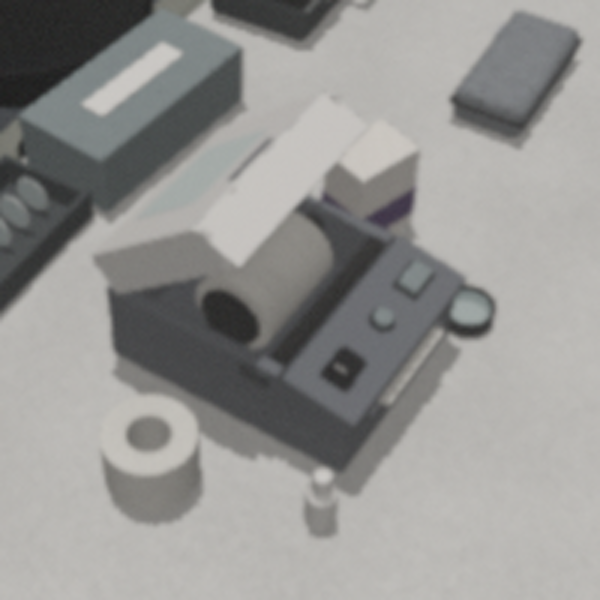

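View pics/t1.png

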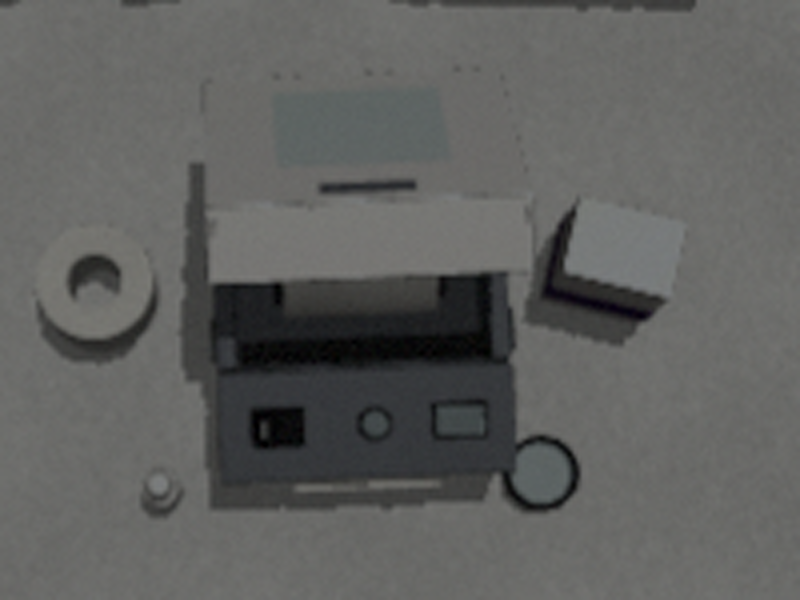

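```bash
cat > h.py <<'E'
import numpy as np,cv2
from scipy.optimize import least_squares
n=np.array([-np.sin(.2),0,np.cos(.2)])
deck=np.array([-.097,0,.093])
def dp(y,h): return deck+[0,y,0]+n*h
def cov(x,y,z,q): return np.array([.105+x*np.cos(q)+z*np.sin(q),y,.1-x*np.sin(q)+z*np.cos(q)])
def world(p,P):
    c,s=np.cos(p[2]),np.sin(p[2]); P=np.atleast_2d(P)
    return np.c_[p[0]+c*P[:,0]-s*P[:,1],p[1]+s*P[:,0]+c*P[:,1],P[:,2]]
def pts(q): return np.array([dp(.06,.003),dp(-.005,.008),dp(-.062,.008),cov(-.125,0,.045,q),cov(-.143,.1,.045,q),cov(-.143,-.1,.045,q)])
def proj(S,P): return cv2.projectPoints(np.asarray(P,float),S["rvec"],S["tvec"],S["intrinsics"],S["distortion"])[0][:,0]
E
python3 - <<'E'
from h import *
from plant import env
S={k:env.snapshot(k) for k in("top","side")}
T=np.array([[277,427],[375,423],[460,419],[367,186],[205,207],[527,195]])/4+[260,160]-.4
D=np.array([[344,368],[383,318],[415,278],[250,160],[200,230],[325,95]])/3+[230,130]-.4
f=lambda p:np.r_[(proj(S["top"],world(p,pts(p[3])))-T).ravel(),(proj(S["side"],world(p,pts(p[3])))-D).ravel()]
r=least_squares(f,[.6,0,0,.8],loss="soft_l1"); print(r.x); print(f(r.x).reshape(2,6,2).round(1))
p=r.x;q=p[3]
for nm,P in dict(push=cov(-.125,0,.045,q),on=dp(.073,.014),feed=dp(-.062,.008),hinge=[.105,0,.1],shut=cov(-.125,0,.045,0)).items(): print(nm,world(p,P).round(4))
E
```

```text
[ 0.57592605 -0.05436359  0.01146028  0.68087758]
[[[-0.   0.4]
  [-0.2  0.5]
  [-0.1  0.6]
  [-0.7  0.4]
  [-0.4  1.4]
  [ 0.8  0.7]]

 [[-0.5 -0.7]
  [-0.2 -1.5]
  [-0.2 -1.7]
  [-0.6  0.1]
  [-2.7 -0.3]
  [ 0.3 -1.4]]]
push [[ 0.6121 -0.0539  0.2137]]
on [[0.4753 0.0175 0.1067]]
feed [[ 0.4781 -0.1175  0.1008]]
hinge [[ 0.6809 -0.0532  0.1   ]]
shut [[ 0.5559 -0.0546  0.145 ]]
```

>>> step_arm --moves '[{"dp":[0,0,-50],"rotation":[0,0,0],"claw":0},{"dp":[35,-25,-90],"rotation":[0,0,5],"claw":0},{"dp":[85,-60,-100],"rotation":[0,0,10],"claw":0},{"dp":[135,-95,-100],"rotation":[0,0,16.5],"claw":0},{"dp":[185,-130,-100],"rotation":[0,0,16.5],"claw":0}]' --force 40

```text
time_s: 2.02
tool_pos: [0.3315, -0.4406, 0.3319]
ee_rot: [0.001, 1.0, 0.005, 0.0]
contact_force: [1.0, -0.4, 1.0]
width: 0.001
gripper_force: 0.0
```

>>> step_arm --moves '[{"dp":[36,-47,0],"rotation":[0,0,0],"claw":0},{"dp":[72,-93,0],"rotation":[0,0,0],"claw":0},{"dp":[108,-140,0],"rotation":[0,0,0],"claw":0},{"dp":[144,-186,0],"rotation":[0,0,0],"claw":0},{"dp":[180,-233,0],"rotation":[0,0,0],"claw":0}]'

```text
time_s: 2.65
tool_pos: [0.5085, -0.2057, 0.3317]
ee_rot: [0.0, 1.0, 0.006, 0.0]
contact_force: [0.7, -0.3, 0.4]
width: -0.003
gripper_force: 0.0
```

>>> step_arm --moves '[{"dp":[36,-47,0],"rotation":[0,0,0],"claw":0},{"dp":[72,-93,0],"rotation":[0,0,0],"claw":0},{"dp":[108,-140,10],"rotation":[0,0,0],"claw":0},{"dp":[118,-152,30],"rotation":[0,0,0],"claw":0},{"dp":[118,-152,50],"rotation":[0,0,0],"claw":0}]'

```text
time_s: 3.28
tool_pos: [0.6239, -0.0525, 0.28]
ee_rot: [-0.0, 1.0, 0.007, -0.0]
contact_force: [-0.3, -0.6, -0.3]
width: -0.0
gripper_force: 0.0
```

>>> step_arm --moves '[{"dp":[0,0,30],"rotation":[0,0,0],"claw":0},{"dp":[0,0,55],"rotation":[0,0,0],"claw":0},{"dp":[0,0,65],"rotation":[0,0,0],"claw":0},{"dp":[-8,0,72],"rotation":[0,0,0],"claw":0},{"dp":[-14,0,77],"rotation":[0,0,0],"claw":0}]'

```text
time_s: 3.9
tool_pos: [0.6099, -0.0551, 0.2051]
ee_rot: [0.001, 1.0, 0.005, 0.001]
contact_force: [0.7, -1.0, 2.3]
width: 0.001
gripper_force: 1.1
```

>>> step_arm --moves '[{"dp":[-8,0,6],"rotation":[0,0,0],"claw":0},{"dp":[-15,0,13],"rotation":[0,0,0],"claw":0},{"dp":[-22,0,20],"rotation":[0,0,0],"claw":0},{"dp":[-28,0,27],"rotation":[0,0,0],"claw":0},{"dp":[-34,0,34],"rotation":[0,0,0],"claw":0}]'

```text
time_s: 4.53
tool_pos: [0.5754, -0.0538, 0.1698]
ee_rot: [-0.0, 1.0, 0.006, 0.0]
contact_force: [1.4, -0.3, 1.7]
width: 0.001
gripper_force: 0.7
```

>>> step_arm --moves '[{"dp":[-4,0,6],"rotation":[0,0,0],"claw":0},{"dp":[-8,0,12],"rotation":[0,0,0],"claw":0},{"dp":[-12,0,18],"rotation":[0,0,0],"claw":0},{"dp":[-14,0,22],"rotation":[0,0,0],"claw":0},{"dp":[-16,0,25],"rotation":[0,0,0],"claw":0}]'

```text
time_s: 5.15
tool_pos: [0.5597, -0.0544, 0.1451]
ee_rot: [-0.0, 1.0, 0.006, 0.0]
contact_force: [0.4, 0.0, 9.2]
width: -0.0
gripper_force: 5.2
```

>>> step_arm --moves '[{"dp":[0,0,2],"rotation":[0,0,0],"claw":0},{"dp":[0,0,4],"rotation":[0,0,0],"claw":0},{"dp":[0,0,4],"rotation":[0,0,0],"claw":0},{"dp":[0,0,4],"rotation":[0,0,0],"claw":0},{"dp":[0,0,4],"rotation":[0,0,0],"claw":0}]'

```text
time_s: 5.78
tool_pos: [0.5598, -0.0544, 0.1449]
ee_rot: [0.001, 1.0, 0.006, 0.0]
contact_force: [-11.7, -0.0, 29.1]
width: 0.0
gripper_force: 14.9
```

>>> step_arm --moves '[{"dp":[0,0,-40],"rotation":[0,0,0],"claw":0},{"dp":[-25,-20,-60],"rotation":[0,0,0],"claw":0},{"dp":[-60,-48,-60],"rotation":[0,6,0],"claw":0},{"dp":[-93,-74,-40],"rotation":[0,11.5,0],"claw":0},{"dp":[-93,-74,-10],"rotation":[0,11.5,0],"claw":0}]'

```text
time_s: 6.4
tool_pos: [0.4602, 0.0185, 0.1506]
ee_rot: [0.002, 0.995, 0.008, 0.1]
contact_force: [0.7, -1.7, 0.6]
width: -0.0
gripper_force: 0.0
```

```bash
python3 - <<'E'
from h import *
from plant import env
p=[0.5759,-0.0544,0.0115]
S=env.snapshot("side");T=env.snapshot("top")
o=env.observe();print(o["time_s"],o["tool_pos"],o["ee_rot"],o["contact_force"])
a=cv2.resize(S["color"][200:290,300:400,::-1],(500,450),interpolation=3)
b=cv2.resize(T["color"][230:290,300:400,::-1],(500,300),interpolation=3)[:150+150]
cv2.imwrite("pics/c2.png",a); cv2.imwrite("pics/c2t.png",b)
for s in(S,T): print(proj(s,np.r_[world(p,[dp(.073,.014),dp(-.062,.008),cov(-.143,.1,.045,0)]),[o["tool_pos"]]]).round(1).tolist())
from scipy.spatial.transform import Rotation as Ro
w=o["ee_rot"];R=Ro.from_quat([*w[1:],w[0]]).as_matrix();print(R.round(3))
print("to rocker",(R.T@(world(p,dp(.076,.014))[0]-o["tool_pos"])*1000).round(1))
E
```

```text
6.5 [0.46245537 0.01814297 0.14924224] [5.75423837e-05 9.95188189e-01 6.56861389e-03 9.77615420e-02] [ 0.04752814 -0.20061326 -0.25782026]
[[342.0, 252.7], [367.8, 220.6], [315.2, 239.1], [347.4, 244.0]]
[[324.0, 267.4], [374.5, 264.9], [312.5, 242.5], [323.8, 270.5]]
[[ 0.981  0.013  0.195]
 [ 0.013 -1.     0.001]
 [ 0.195  0.001 -0.981]]
to rocker [ 4.3 -2.2 44.2]
```

View pics/c2.png

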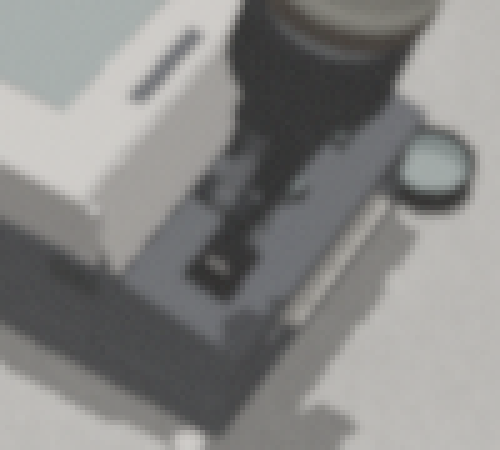

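>>> step_arm --moves '[{"dp":[2,-2,15],"rotation":[0,0,0],"claw":0},{"dp":[2,-2,30],"rotation":[0,0,0],"claw":0},{"dp":[2,-2,38],"rotation":[0,0,0],"claw":0},{"dp":[2,-2,40],"rotation":[0,0,0],"claw":0},{"dp":[2,-2,42],"rotation":[0,0,0],"claw":0}]'

```text
time_s: 7.12
tool_pos: [0.4767, 0.0206, 0.1109]
ee_rot: [-0.001, 0.995, 0.006, 0.1]
contact_force: [0.3, -0.8, -0.4]
width: 0.005
gripper_force: 0.0
```

```bash
cat > g.py <<'E'
from h import *
from plant import env
import sys
from scipy.spatial.transform import Rotation as Ro
p=[0.5759,-0.0544,0.0115]
o=env.observe();w=o["ee_rot"];R=Ro.from_quat([*w[1:],w[0]])
print(o["time_s"],o["tool_pos"].round(4),(R.inv().apply(o["contact_force"])).round(2))
for nm,P in dict(rocker=dp(.076,.014),feed=dp(-.064,.008)).items(): print(nm,(R.inv().apply(world(p,P)[0]-o["tool_pos"])*1000).round(1))
E
python3 g.py
```

```text
7.125 [0.4767 0.0206 0.1109] [0.25 0.79 0.44]
rocker [-2.3  0.1  3.8]
feed [ -2.3 140.1   9.8]
```

>>> step_arm --moves '[{"dp":[-2,0,2],"rotation":[0,0,0],"claw":0},{"dp":[-2,0,4],"rotation":[0,0,0],"claw":0},{"dp":[-2,0,6],"rotation":[0,0,0],"claw":0},{"dp":[-2,0,7],"rotation":[0,0,0],"claw":0},{"dp":[-2,0,8],"rotation":[0,0,0],"claw":0}]'

```text
time_s: 7.75
tool_pos: [0.4763, 0.021, 0.1026]
ee_rot: [-0.001, 0.995, 0.006, 0.101]
contact_force: [-5.3, 3.0, 13.6]
width: -0.003
gripper_force: 7.2
```

```bash
python3 g.py
```

```text
7.75 [0.4763 0.021  0.1026] [ -2.46  -3.07 -14.35]
rocker [-0.2  0.5 -4.2]
feed [ -0.3 140.5   1.7]
```

>>> step_arm --moves '[{"dp":[0,0,2],"rotation":[0,0,0],"claw":0},{"dp":[0,0,3],"rotation":[0,0,0],"claw":0},{"dp":[0,0,3],"rotation":[0,0,0],"claw":0},{"dp":[0,0,3],"rotation":[0,0,0],"claw":0},{"dp":[0,0,3],"rotation":[0,0,0],"claw":0}]'

```text
time_s: 8.38
tool_pos: [0.4767, 0.0209, 0.1019]
ee_rot: [0.001, 0.995, 0.007, 0.101]
contact_force: [-20.3, 2.3, 46.3]
width: -0.003
gripper_force: 24.5
```

```bash
python3 g.py
```

```text
8.375 [0.4767 0.0209 0.1019] [-10.59  -2.36 -49.48]
rocker [-0.4  0.4 -5.1]
feed [ -0.7 140.4   1.4]
```

>>> step_arm --moves '[{"dp":[0,0,-40],"rotation":[0,0,0],"claw":0},{"dp":[0,45,-45],"rotation":[0,0,0],"claw":0},{"dp":[0,95,-45],"rotation":[0,0,0],"claw":0},{"dp":[0,140,-45],"rotation":[0,0,0],"claw":0},{"dp":[0,140,-30],"rotation":[0,0,0],"claw":0}]'

```text
time_s: 9.0
tool_pos: [0.4721, -0.1256, 0.1291]
ee_rot: [0.001, 0.995, 0.001, 0.101]
contact_force: [0.5, 0.6, -0.1]
width: -0.001
gripper_force: 0.0
```

```bash
python3 - <<'E'
from h import *
from plant import env
S=env.snapshot("side")
cv2.imwrite("pics/c3.png",cv2.resize(S["color"][190:290,300:400,::-1],(600,600),interpolation=3))
E
python3 g.py
```

```text
9.05 [ 0.471 -0.123  0.127] [ 0.05 -0.77  0.84]
rocker [   0.8 -143.4   20.9]
feed [ 1.7 -3.4 27.1]
```

View pics/c3.png

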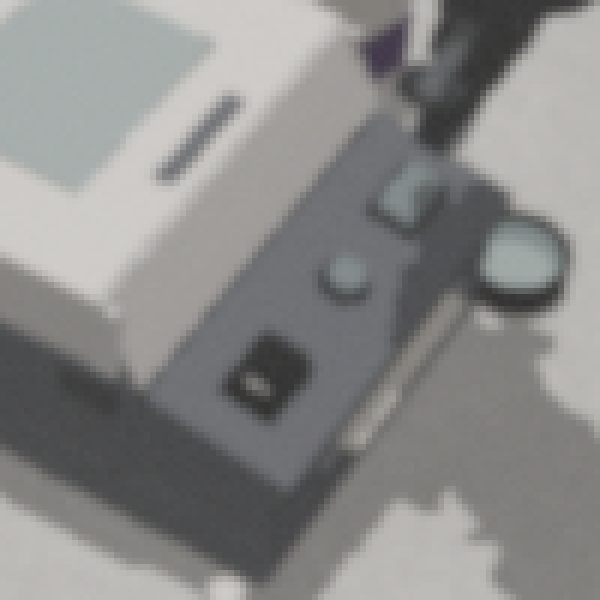

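>>> step_arm --moves '[{"dp":[1,-2,12],"rotation":[0,0,0],"claw":0},{"dp":[1,-2,20],"rotation":[0,0,0],"claw":0},{"dp":[1,-2,22],"rotation":[0,0,0],"claw":0},{"dp":[1,-2,22],"rotation":[0,0,0],"claw":0},{"dp":[1,-2,22],"rotation":[0,0,0],"claw":0}]'

```text
time_s: 9.68
tool_pos: [0.4777, -0.1174, 0.1078]
ee_rot: [-0.0, 0.995, 0.006, 0.1]
contact_force: [-0.1, -0.1, -0.5]
width: -0.001
gripper_force: 0.0
```

```bash
python3 g.py
```

```text
9.675 [ 0.4777 -0.1174  0.1078] [-0.15  0.14  0.47]
rocker [  -0.9 -137.8    0.8]
feed [-1.   2.2  6.8]
```

>>> step_arm --moves '[{"dp":[-1,2,4],"rotation":[0,0,0],"claw":0},{"dp":[-1,2,7],"rotation":[0,0,0],"claw":0},{"dp":[-1,2,10],"rotation":[0,0,0],"claw":0},{"dp":[-1,2,12],"rotation":[0,0,0],"claw":0},{"dp":[-1,2,13],"rotation":[0,0,0],"claw":0}]'

```text
time_s: 10.3
tool_pos: [0.4788, -0.1199, 0.0957]
ee_rot: [0.001, 0.995, 0.006, 0.1]
contact_force: [-16.5, -0.1, 38.8]
width: -0.003
gripper_force: 20.5
```

```bash
python3 g.py
```

```text
10.3 [ 0.4788 -0.1199  0.0957] [-8.49e+00 -1.00e-02 -4.13e+01]
rocker [   0.4 -140.4  -11.5]
feed [ 0.3 -0.4 -5.2]
```

Hard stop at 5.2 mm: fully in. Now I let it up and back away.

>>> step_arm --moves '[{"dp":[0,0,-20],"rotation":[0,0,0],"claw":0},{"dp":[0,0,-60],"rotation":[0,0,0],"claw":0},{"dp":[0,0,-100],"rotation":[0,0,0],"claw":0},{"dp":[0,0,-120],"rotation":[0,0,0],"claw":0},{"dp":[0,0,-120],"rotation":[0,0,0],"claw":0}]'

```text
time_s: 10.92
tool_pos: [0.456, -0.1203, 0.2133]
ee_rot: [0.001, 0.995, 0.006, 0.102]
contact_force: [1.5, 0.7, -0.8]
width: -0.001
gripper_force: 0.0
```

```bash
python3 - <<'E'
from h import *
from plant import env
S=env.snapshot("side")
cv2.imwrite("pics/c4.png",cv2.resize(S["color"][170:320,270:420,::-1],(600,600),interpolation=3))
E
python3 g.py
```

```text
10.975 [ 0.4554 -0.1201  0.2122] [ 0.06 -0.11  0.61]
rocker [-1.000e-01 -1.404e+02  1.075e+02]
feed [-1.000e-01 -4.000e-01  1.137e+02]
```

View pics/c4.png

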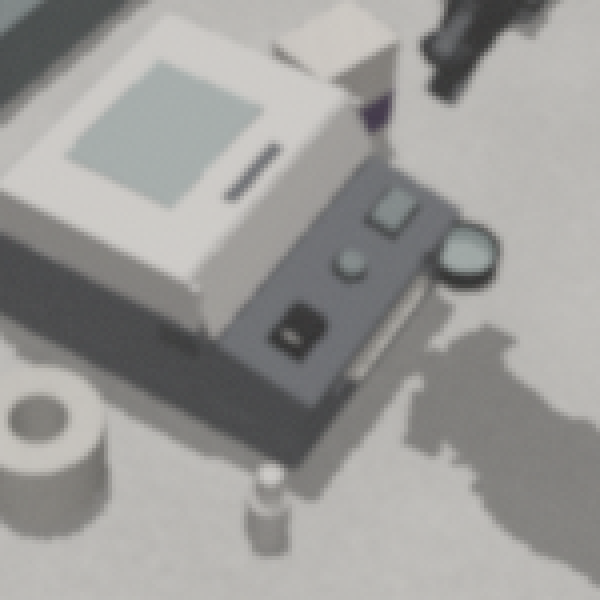

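The cover is shut, the rocker is over and the feed key at (395,210) is up. The bystanders stand where they were, and the arm is clear of everything.

```bash
python3 -c "
from plant import env
print(env.close_job())"
```

```text
the job is handed in; nothing more can be done
None
```

I pushed the cover shut, switched the rocker on, and pressed the feed key fully in and let it come back up. I then handed the job in at about 11 s on the robot's clock; the interface gave no verdict.

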